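# Set a spring-footed stop screw to its setting block

## Task

Set the stop on the small fixture: take the driver from its stand, fit it fully into the square socket of the stop screw, and turn it clockwise until the spring foot just drags on the setting block that lies beneath it, pressing with about 4 newtons and never harder than 12. Check it by feel: draw the block some 15 mm along its channel by the post, away from the screw, with the foot dragging on it, and correct the screw if it slides freely or feels tight. Leave the block resting at that spot under the foot with the right light drag, and the driver standing in the screw; do not lift or pull out the block, and leave the other things alone.

Things in the scene. Friction and masses are not known exactly. Their poses are not given: they have to be found in the camera images.
- stop: Fixed stop fixture: steel base plate 150 (x) by 210 mm (y, -60 to +150), 12 mm thick; a channel along y between two low rails (44 mm apart, tops at z = 21 mm); a grey column at x = -52 mm (34 by 50 mm, to z = 72 mm) carries an arm over the channel (34 mm wide in y, z = 50 to 64 mm). Origin: underside of the plate, on the screw's vertical axis; z up.
- screw: Stop screw, vertical through the arm. Its head is a square steel block 32 by 32 by 18 mm high, sides along its x and y; z up. Origin: centre of the head's underside, 82 to 83.5 mm above the table at the start. Clockwise from above lowers it 2.5 mm per radian; takes about 0.06 N m free, more once the foot bears, stays where left, over 4.5 rad left at the start. Below the arm it carries the spring foot (see block_level).
- socket (a point): Centre of the mouth of the square socket in the top of the screw's head, 18 mm above screw; x and y along the socket's sides. Socket 13 mm square, 15 mm deep, with a 2 mm chamfer: the driver has about 0.09 rad of play in it each way.
- block_level (a point): Point on the screw axis at the height of the block top (32 mm). Above it hangs the brass spring foot, a disc 30 mm across, 2 to 7.5 mm clear of the block at the start. Its stem length differs each time: at rest its underside is 44 to 48 mm below screw. Pressed, it yields 1 mm for each 3.5 N, up to 5 mm.
- block: Loose aluminium bar 40 (x) by 160 (y) by 20 mm high, 0.29 to 0.37 kg, lying in the channel on the base plate under the foot. Origin: centre of its underside, 32 to 48 mm to the fixture's +y side of the screw. Draw it in the fixture's +y direction; its end at y = -80 mm must stay under the foot. Friction on both faces is 0.54 to 0.66: the draw force is about 1.2 times the foot's force plus 2 N.
- post_top (a point): Centre of the top of the block's square steel post, 14 by 14 mm, which rises 38 mm above the block's top face at the block's y = +70 mm; 58 mm above block; axes as the block's.
- driver: Driver: 12 mm square dark steel shank with a stepped tip, 50 mm long, below a flat wooden handle 16 (x) by 36 (y) by 46 mm high. 0.13 kg. Origin: the tip, z up the shank; the shank's sides lie along x and y. At the start it stands in its stand, tip 8 mm above the table, 24 mm deep in the hole. Fully in the screw its tip stands 3 mm above screw.
- handle (a point): Middle of the driver's handle, 76 mm above its tip; axes as the driver's.
- stand: The driver's stand: wooden block 90 by 90 by 32 mm, fixed, with a square hole in the middle. Origin: centre of its underside.
- glue: Bystander: glue bottle 56 mm across, 150 mm high. It and the stand may swap sides.
- offcut: Bystander: wooden offcut 100 by 40 by 30 mm.
- pot: Bystander: white paint pot 52 mm across, 50 mm high.
- hardware: Bystander: grey divided tray, 120 by 120 by 40 mm.
Not all that is in view belongs to the job. Leave any blue or green look-alike of the driver alone.

How it is judged:
On the way, in this order (a step that is already met when the one before it is completed fails the run):
1. the driver is fully in the screw's socket (z of driver in the frame of screw below 0.008 m and horizontal distance between driver and screw below 0.005 m and angle between driver's own z axis and vertical below 0.2 rad), for 0.1 s.
2. the foot has been screwed down until it bears on the block (contact force between screw and block above 1 N), for 0.1 s.
3. the block is being drawn along the channel, more than 8 mm from its start, with the foot pressing on it with 2 to 7 N (contact force between screw and block between 2 and 7 N and distance of block from where it was at the start of the episode above 0.008 m and linear speed of block above 0.002 m/s), for 0.1 s.
At the end, for the whole second after the job is handed in: The block lies at rest on the base plate under the foot, 8 to 30 mm from where it started; the foot presses on it with 2 to 7 N; the driver stands in the screw's socket (tip within 8 mm of the head's underside, tilt under 0.2 rad) (all of step 1 and contact force between screw and block between 2 and 7 N and distance of block from where it was at the start of the episode between 0.008 and 0.03 m and linear speed of block below 0.005 m/s and z of block in the frame of stop below 0.014 m); the robot touches nothing.
It fails at once if the foot presses on the block with more than 12 N (contact force between screw and block above 12 N).
It fails at once if the block is lifted off the base plate by more than 6 mm (z of block in the frame of stop above 0.018 m).
It fails at once if a bystander is moved by more than 30 mm (distance of any of glue, offcut, pot, hardware from where it was at the start of the episode above 0.03 m).
It also fails if it takes over 72 s, if anything falls off the work surface, if the arm or the gripper's body presses on something with over 40 N, if the wrist force passes 120 N, or if a joint passes its speed limit or range.

## Robot

A 6-joint arm with a two-finger parallel gripper is mounted at the origin on the work surface. World frame = base frame: x ahead of the robot, y to its left, z up, the work surface at z = 0. Lengths are in m, angles in rad, forces in N, time in s.
With the tool pointing down it reaches from about 0.275 to 0.725 m from the base axis. Payload 5.6 kg.
Tool frame: the origin (TCP) lies between the finger pads; the fingertips stand 8 mm ahead of it and the grasp point (between the pads) lies 11 mm behind it; x points along the fingers, z is the direction in which the jaws open and shut, and the axes are right-handed (so a half turn about x gives the same grasp; the last joint's range is limited). The gripper opens to 85 mm and grips with 20 to 120 N. Pads are 22 mm wide; open, the fingers measure 114 mm over their backs; the gripper's body (76 mm by 85 mm) begins 54 mm behind the grasp point. The pads swing forward as they close: fully open they stand 13 mm farther back than shut.
Start: joints at [-0.837, 0.255, 0.108, 0, -1.424, -0.285], TCP at [0.239, -0.496, 0.239] pointing down, gripper open.
Joint ranges: [-2.95, 2.95], [-1.21, 1.97], [-1.09, 1.5], [-2.87, 1.71], [-2.94, -0.07], [-3.05, 3.05]. Speed limits (rad/s): [2.57, 2.57, 3.14, 3.14, 3.14, 3.14].

## Interface

Orientations are given as a 3x3 rotation matrix whose columns are the frame's x, y, z axes.
In Python, from plant import manip gives the robot as it stands.
- The arm moves only by the tool drive_tool, never from a script. Its argument "steps" is a list of rows, each an object with "twist": the turn, a rotation vector about the world's x, y, z in rad, a list of three; "travel": the shift along the world's x, y, z in mm, a list of three; "hand": the closure, from -1 (fully open) to 1 (shut). A call has 1 to 5 rows; each row is the pose to reach, as a shift and turn from the pose measured when the call began; what a row does not reach only later rows make up. A row lasts 1/12 s, in which the tool goes at most 41.7 mm and 7.16 degrees, less where a joint would pass 70% of its speed; a pose out of reach is approached as far as the arm can. A call with a gripper value outside its range is refused whole. The fingers move at their own pace and stop on an object; "force" is the grip in N (left out, the last holds). Time passes only in rows, so rows that repeat a pose let the fingers close. It gives the time, the measured TCP pose, the force and the opening at its end, in the units of the state.
- manip.observe(): the state, without advancing time (a new reading comes with each control period).
- manip.read_camera(name): name is "scene" or "top" or "wrist"; returns the picture (420x560x3 uint8, blue, green, red); there is no depth.
- manip.camera_params(name): a dict with "fov_y" (degrees; the focal length in pixels is half the picture's height over the tangent of half this angle, whatever the lens; pixels are square), "cx", "cy" (the principal point, pixels), "D" ([k1, k2, p1, p2, k3] as OpenCV has them; the pictures are not rectified), "world_to_cam" (4x4, takes a point from world to camera coordinates). Camera axes: x right, y up, looking along -z (the intrinsics and any distortion apply to the point x, -y, -z); pixel columns grow to the right and rows downward; lengths in m; the calibration is good to about 2 mm. A picture is of the moment at which its call begins: read the wrist's pose just before it. camera_params takes no time and is no camera call; for the wrist camera it gives the pose at the moment of the call.
- manip.finish_job(): hands the job in, once; it reports no verdict.
The state is a dict: "time": time; "joint_positions": joint angles; "joint_velocities": joint speeds; "joint_efforts": joint torques, N m; "tool_pos": TCP position; "tool_rot": TCP orientation; "contact_force": force on the tool from outside, world axes, zero at the start; "ft_torque": the same for the moment, N m; "opening": finger opening in m.
Only numpy, scipy, OpenCV 4.12 (cv2) and the standard library are available. Lean on these libraries where they do the work, as an engineer would, in place of code of your own. Each camera call takes 0.05 s, during which the arm holds its last target. There are 200 camera calls.

## Working session

There is one attempt and no reset: what is moved stays moved. The work goes in short steps, Python scripts to look and compute and a tool call to move; the robot and the scene stay as the last step left them, time stands still between calls to the robot, and variables do not carry over. Pictures are saved under pics/ and viewed, on a budget of 10 in all, crops included, one or two more only if the job needs it, and the job is handed in when it is done.

Besides the shell and the picture viewer there is one more tool, called as name(argument=value, ...), one argument or row to a line, values as JSON. drive_tool: Moves the arm, as the interface text tells. Its arguments: {"type":"object","properties":{"steps":{"type":"array","items":{"type":"object","properties":{"twist":{"type":"array","items":{"type":"number"}},"travel":{"type":"array","items":{"type":"number"}},"hand":{"type":"number"}}}},"force":{"type":"number"}},"required":["steps"]}

```bash
ls; mkdir -p pics
python3 - <<'E'
from plant import manip
import cv2,numpy as np
print(manip.observe())
a=manip.read_camera("scene");b=manip.read_camera("top")
cv2.imwrite("pics/scene0.png",a);cv2.imwrite("pics/top0.png",b)
for n in("scene","top","wrist"):
    p=manip.camera_params(n);print(n,p)
E
```

```text
pics
{'time': 0.0, 'joint_positions': array([-8.37380411e-01,  2.55752593e-01,  1.06963773e-01, -5.24342829e-04,
       -1.42392000e+00, -2.84600273e-01]), 'joint_velocities': array([ 9.23765807e-04, -2.92077556e-04, -4.99204981e-04,  1.31202382e-03,
        1.17757338e-03, -9.29724683e-05]), 'joint_efforts': array([ 1.18333619e-04, -3.86622834e+01,  2.37936169e+01,  5.36496878e+00,
       -6.19536455e-03,  6.86067642e-05]), 'tool_pos': array([ 0.2384853 , -0.49503975,  0.23836915]), 'tool_rot': array([[-8.94894830e-04, -9.00995116e-01, -4.33828307e-01],
       [ 1.76798287e-03, -4.33829228e-01,  9.00993383e-01],
       [-9.99998037e-01,  3.92933046e-05,  1.98117547e-03]]), 'contact_force': array([ 0.39563542, -0.11691176, -0.43109185]), 'ft_torque': array([-0.00257667, -0.00934876,  0.02231975]), 'opening': 0.08548640014402732}
scene {'fov_y': 51.83281029358106, 'cx': 287.06702785325933, 'cy': 215.46487548391812, 'D': array([-0.02763318,  0.        ,  0.        ,  0.        ,  0.        ]), 'world_to_cam': array([[ 5.54287311e-01,  8.32324363e-01, -1.31560159e-03,
        -3.1813294
[... 416 characters left out ...]
       ]), 'world_to_cam': array([[ 0.02728724, -0.99931501,  0.02499828, -0.01939504],
       [ 0.98543657,  0.03109028,  0.16717703, -0.49640489],
       [-0.16783972,  0.02007242,  0.98560993, -1.35778117],
       [ 0.        ,  0.        ,  0.        ,  1.        ]])}
wrist {'fov_y': 59.39457996805048, 'cx': 279.72490976721775, 'cy': 202.66136852779496, 'D': array([-0.07667829,  0.        ,  0.        ,  0.        ,  0.        ]), 'world_to_cam': array([[-0.43377555,  0.90101947,  0.00163849,  0.55012299],
       [-0.85316981, -0.41015332, -0.32229728,  0.04221343],
       [-0.28972409, -0.14120259,  0.94663709, -0.38061628],
       [ 0.        ,  0.        ,  0.        ,  1.        ]])}
```

Run:
```python
import cv2,numpy as np
a=cv2.imread("pics/scene0.png");b=cv2.imread("pics/top0.png")
cv2.imwrite("pics/s1.png",cv2.resize(a,(784,588)));cv2.imwrite("pics/t1.png",cv2.resize(b,(784,588)))
```

```text
(no output)
```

View pics/s1.png

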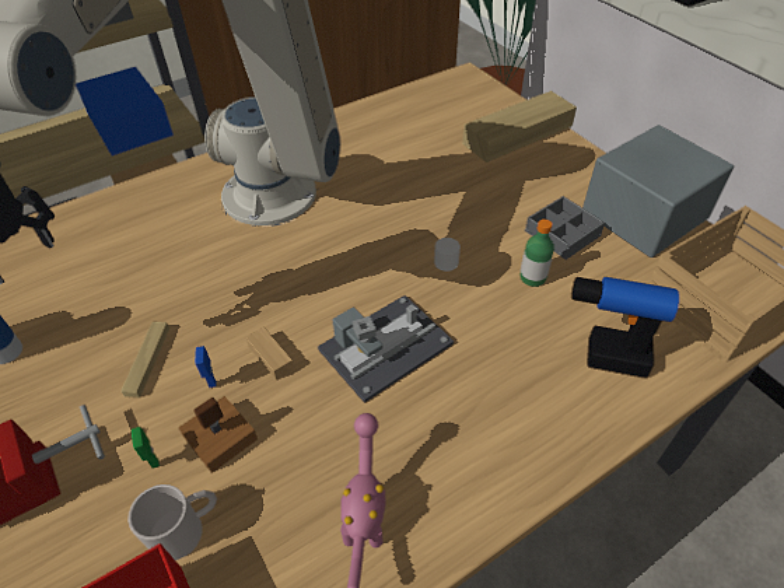

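View pics/t1.png

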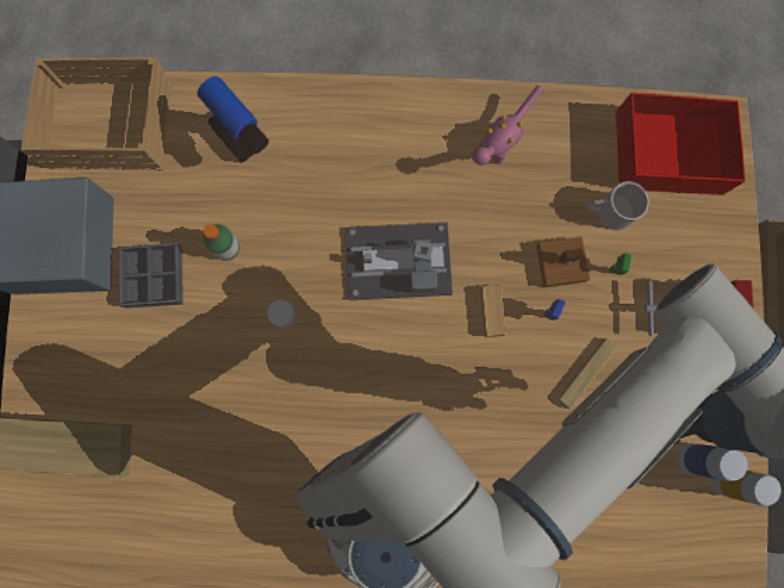

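Scene (784-px image): the wooden-handled driver in the stand is at (210,412), with the blue look-alike at (205,365), the green one at (143,445), and the fixture at (387,348) with its post at (412,315). The driver meant is the wooden one, because it is the only one standing in the stand. I'll confirm with an enlarged composite.

```bash
cat > h.py <<'E'
from plant import manip
import cv2,numpy as np
def K(p,h=420):
    f=h/2/np.tan(np.radians(p["fov_y"])/2); return np.array([[f,0,p["cx"]],[0,f,p["cy"]],[0,0,1]])
def ray(p,uv):
    n=cv2.undistortPoints(np.array(uv,float).reshape(-1,1,2),K(p),p["D"]).reshape(-1,2)
    M=p["world_to_cam"];R=M[:3,:3];c=-R.T@M[:3,3]
    d=np.c_[n[:,0],-n[:,1],-np.ones(len(n))]@R
    return c,d
def plane(p,uv,z):
    c,d=ray(p,uv); return c+d*((z-c[2])/d[:,2])[:,None]
def proj(p,X):
    X=np.array(X,float).reshape(-1,3);M=p["world_to_cam"];q=X@M[:3,:3].T+M[:3,3];q=q*[1,-1,-1]
    return cv2.projectPoints(q,np.zeros(3),np.zeros(3),K(p),p["D"])[0].reshape(-1,2)
E
python3 - <<'E'
import cv2,numpy as np
a=cv2.imread("pics/scene0.png");b=cv2.imread("pics/top0.png")
def c(im,x,y,w=100,h=75):
    return cv2.resize(im[y:y+h,x:x+w],(400,300),interpolation=cv2.INTER_CUBIC)
cv2.imwrite("pics/c1.png",np.vstack([np.hstack([c(a,100,270),c(a,225,205)]),np.hstack([c(b,365,150),c(b,235,150)])]))
E
```

```text
(no output)
```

View pics/c1.png

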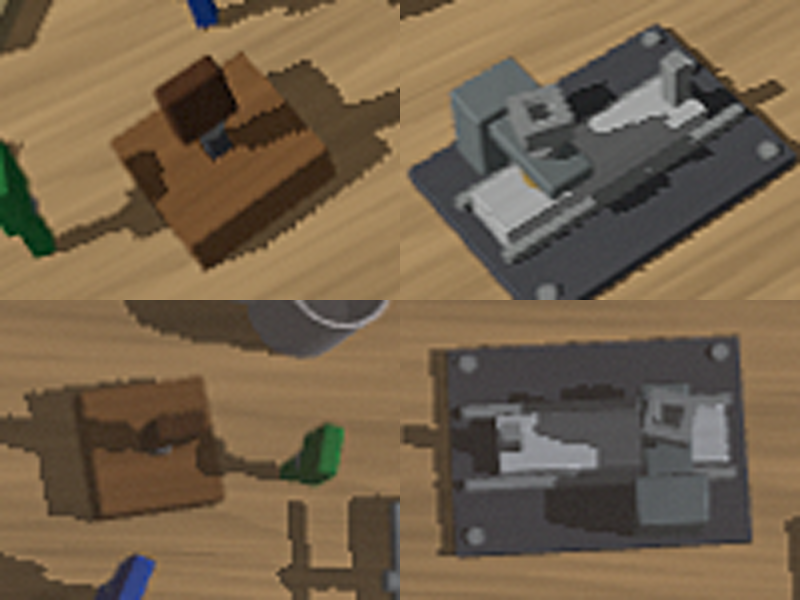

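Crop: the brown handle stands in the stand at crop (195,100), shank visible below, so this is the driver. The fixture's post is at (675,75) and the head with its square socket at (545,110). The post and +y point to world +y. Next I'll compute rough positions.

Run:
```python
from h import *
np.set_printoptions(precision=4,suppress=True)
p=manip.camera_params("top");s=manip.camera_params("scene")
c=plane(p,[(247,162.5),(319.25,159.25),(322.75,210.5),(245.25,213.5)],.012);print(c, c.mean(0))
# fixture y axis: from right to left
v=(c[0]+c[3]-c[1]-c[2]);a=np.arctan2(v[1],v[0])-np.pi/2;print("yaw",a)
R=lambda t:np.array([[np.cos(t),-np.sin(t)],[np.sin(t),np.cos(t)]])
o=c.mean(0)[:2]-R(a)@[0,.045];print("origin",o)
d=plane(p,[(384.5,173),(416,169.25),(421,200.5),(389,204.75)],.032);print(d,d.mean(0))
v=d[0]+d[3]-d[1]-d[2];print("stand yaw",np.arctan2(v[1],v[0])-np.pi/2)
print("post top/socket via scene", plane(s,[(225+275/4,205+60/4)],.070),plane(s,[(225+142/4,205+107/4)],.1005))
print("top:",plane(p,[(235+112/4,150+128/4)],.070),plane(p,[(235+273/4,150+115/4)],.1005))
print("handle top c scene",plane(s,[(100+205/4,270+90/4)],.107),"top",plane(p,[(365+172/4,150+130/4)],.107))
```

```text
[[ 0.6035  0.0938  0.012 ]
 [ 0.62   -0.1124  0.012 ]
 [ 0.472  -0.1244  0.012 ]
 [ 0.4567  0.093   0.012 ]] [ 0.538  -0.0125  0.012 ]
yaw 0.07471147923806143
origin [ 0.5414 -0.0574]
[[ 0.5817 -0.297   0.032 ]
 [ 0.596  -0.389   0.032 ]
 [ 0.5058 -0.4017  0.032 ]
 [ 0.4909 -0.3091  0.032 ]] [ 0.5436 -0.3492  0.032 ]
stand yaw 0.15759635948237571
post top/socket via scene [[0.5345 0.0471 0.07  ]] [[ 0.5423 -0.0562  0.1005]]
top: [[0.5365 0.0453 0.07  ]] [[ 0.5426 -0.0619  0.1005]]
handle top c scene [[ 0.5604 -0.3431  0.107 ]] top [[ 0.5406 -0.3438  0.107 ]]
```

drive_tool(
  steps=[
    {"travel": [30,12,12],"twist": [0,0,0.12],"hand": -1},
    {"travel": [60,24,24],"twist": [0,0,0.24],"hand": -1},
    {"travel": [90,36,36],"twist": [0,0,0.36],"hand": -1},
    {"travel": [120,48,48],"twist": [0,0,0.48],"hand": -1},
    {"travel": [150,60,60],"twist": [0,0,0.6],"hand": -1},
  ],
)

```text
time: 0.52
tool_pos: [0.3896, -0.4342, 0.2987]
tool_rot: [[-0.002, -0.494, -0.87], [0.001, -0.87, 0.494], [-1.0, -0.0, 0.002]]
contact_force: [-0.1, -0.3, 1.0]
opening: 0.0857
```

drive_tool(
  steps=[
    {"travel": [32,12,0],"twist": [0,0,0.12],"hand": -1},
    {"travel": [64,24,0],"twist": [0,0,0.24],"hand": -1},
    {"travel": [96,36,0],"twist": [0,0,0.36],"hand": -1},
    {"travel": [128,48,0],"twist": [0,0,0.48],"hand": -1},
    {"travel": [160,60,0],"twist": [0,0,0.6],"hand": -1},
  ],
)

```text
time: 0.93
tool_pos: [0.5509, -0.3731, 0.2982]
tool_rot: [[-0.003, 0.09, -0.996], [0.001, -0.996, -0.09], [-1.0, -0.001, 0.003]]
contact_force: [0.1, -2.0, 0.9]
opening: 0.0853
```

Run:
```python
from h import *
import json
p=manip.camera_params("wrist");a=manip.read_camera("wrist")
np.savez("w1.npz",W=p["world_to_cam"]);print(manip.observe()["joint_positions"])
cv2.imwrite("pics/w1.png",a)
```

```text
[-3.55011664e-01  5.08325517e-01  6.24789142e-01 -1.20303923e-03
 -1.69270875e+00  4.56102448e-01]
```

View pics/w1.png

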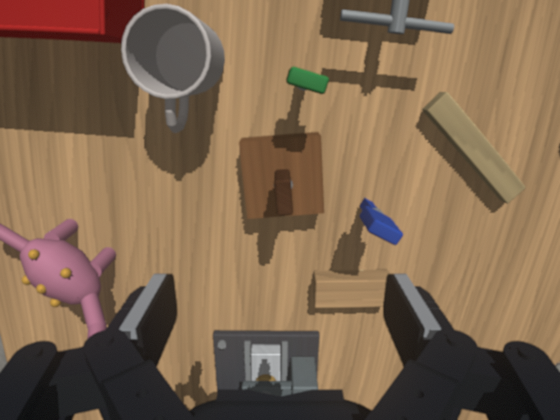

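Wrist view: the stand is centred at about (282,176), with the dark handle top at about (284,192), long side along world y. Enlarging for the handle's edges.

Run:
```python
from h import *
a=cv2.imread("pics/w1.png")
cv2.imwrite("pics/w1c.png",cv2.convertScaleAbs(cv2.resize(a[125:225,230:335],None,fx=6,fy=6,interpolation=cv2.INTER_CUBIC),alpha=1.8))
```

```text
(no output)
```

View pics/w1c.png

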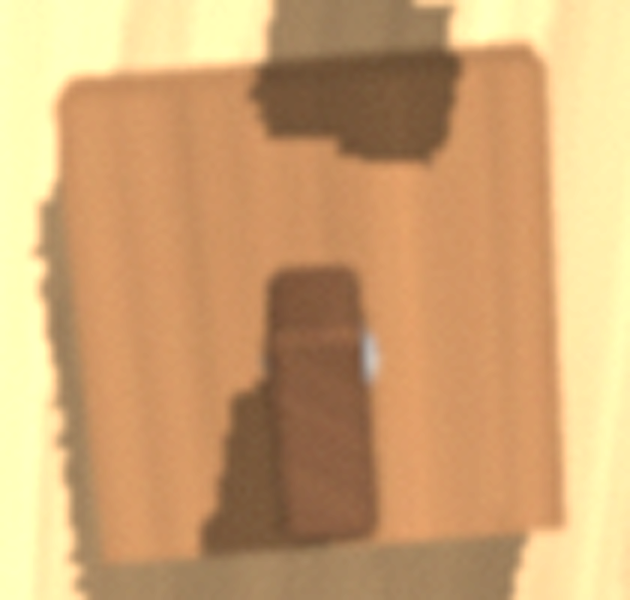

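Run:
```python
from h import *
np.set_printoptions(precision=4,suppress=True)
p=manip.camera_params("wrist");p["world_to_cam"]=np.load("w1.npz")["W"]
q=lambda L:np.array(L)/6+[230-.4,125-.4]
def fit(L,z):
    c=plane(p,q(L),z);v=c[3]+c[2]-c[0]-c[1];u=c[0]+c[3]-c[1]-c[2]
    print(c.mean(0),np.linalg.norm(v)/2,np.linalg.norm(u)/2,"y-dir off",np.arctan2(-v[0],v[1]),"x-dir off",np.arctan2(u[1],u[0]))
fit([(272,338),(358,330),(378,530),(290,542)],.104)
fit([(64,85),(540,50),(560,525),(95,560)],.032)
print(manip.observe()["tool_pos"])
```

```text
[ 0.5451 -0.3507  0.104 ] 0.033353148089870534 0.013704007564545451 y-dir off 0.18231989336256776 x-dir off 0.21012035495766973
[ 0.5462 -0.3515  0.032 ] 0.09198251153533471 0.08842599146640802 y-dir off 0.14354496027176722 x-dir off 0.1660628535034556
[ 0.5556 -0.3702  0.2954]
```

The driver is at about (0.5455,-0.351), yaw about 0.17. The stand (yaw 0.155) agrees. Descending above the handle.

drive_tool(
  steps=[
    {"travel": [-5,9,-30],"twist": [0,0,0.04],"hand": -0.3},
    {"travel": [-10,19,-60],"twist": [0,0,0.08],"hand": -0.3},
    {"travel": [-10,19,-95],"twist": [0,0,0.08],"hand": -0.3},
    {"travel": [-10,19,-130],"twist": [0,0,0.08],"hand": -0.3},
    {"travel": [-10,19,-160],"twist": [0,0,0.08],"hand": -0.3},
  ],
)

```text
time: 1.4
tool_pos: [0.5446, -0.3503, 0.1325]
tool_rot: [[-0.007, 0.18, -0.984], [0.004, -0.984, -0.18], [-1.0, -0.005, 0.006]]
contact_force: [0.4, 0.2, -0.3]
opening: 0.0558
```

drive_tool(
  steps=[
    {"travel": [0,0,0],"hand": -0.3},
    {"travel": [0,0,0],"hand": -0.3},
  ],
)

```text
invalid input at $.steps[0]: expected keys twist, travel, hand
```

drive_tool(
  steps=[
    {"travel": [1,-1,-25],"twist": [0,0,0],"hand": -0.3},
    {"travel": [1,-1,-45],"twist": [0,0,0],"hand": -0.3},
    {"travel": [1,-1,-57],"twist": [0,0,0],"hand": -0.3},
    {"travel": [1,-1,-57],"twist": [0,0,0],"hand": -0.3},
  ],
)

```text
time: 1.73
tool_pos: [0.5433, -0.3501, 0.0713]
tool_rot: [[-0.014, 0.18, -0.984], [0.008, -0.984, -0.18], [-1.0, -0.01, 0.012]]
contact_force: [-0.8, 0.5, -0.2]
opening: 0.0556
```

drive_tool(
  steps=[
    {"travel": [0,0,0],"twist": [0,0,0],"hand": 1},
    {"travel": [0,0,0],"twist": [0,0,0],"hand": 1},
    {"travel": [0,0,0],"twist": [0,0,0],"hand": 1},
    {"travel": [0,0,0],"twist": [0,0,0],"hand": 1},
    {"travel": [0,0,0],"twist": [0,0,0],"hand": 1},
  ],
  force=60,
)

```text
time: 2.15
tool_pos: [0.5442, -0.3504, 0.0725]
tool_rot: [[-0.011, 0.18, -0.984], [0.007, -0.984, -0.18], [-1.0, -0.009, 0.01]]
contact_force: [1.0, 0.9, 1.2]
opening: 0.0155
```

Gripped at 15.5 mm opening. Lifting, then carrying it to a vantage by the screw with a quarter turn counter-clockwise, to leave room for clockwise turning.

drive_tool(
  steps=[
    {"travel": [0,0,15],"twist": [0,0,0],"hand": 1},
    {"travel": [0,0,40],"twist": [0,0,0],"hand": 1},
    {"travel": [0,0,80],"twist": [0,0,0],"hand": 1},
    {"travel": [0,0,120],"twist": [0,0,0],"hand": 1},
    {"travel": [0,10,160],"twist": [0,0,0.1],"hand": 1},
  ],
)

```text
time: 2.57
tool_pos: [0.5433, -0.3413, 0.2342]
tool_rot: [[-0.013, 0.275, -0.961], [0.005, -0.961, -0.275], [-1.0, -0.009, 0.011]]
contact_force: [1.8, 0.1, -1.0]
opening: 0.0152
```

drive_tool(
  steps=[
    {"travel": [0,25,20],"twist": [0,0,0.12],"hand": 1},
    {"travel": [0,50,40],"twist": [0,0,0.24],"hand": 1},
    {"travel": [0,75,60],"twist": [0,0,0.36],"hand": 1},
    {"travel": [0,100,60],"twist": [0,0,0.48],"hand": 1},
    {"travel": [0,125,60],"twist": [0,0,0.6],"hand": 1},
  ],
)

```text
time: 2.98
tool_pos: [0.5434, -0.2153, 0.2961]
tool_rot: [[-0.01, 0.774, -0.634], [-0.003, -0.634, -0.774], [-1.0, -0.006, 0.009]]
contact_force: [0.0, 0.2, -2.0]
opening: 0.0152
```

drive_tool(
  steps=[
    {"travel": [0,30,0],"twist": [0,0,0.12],"hand": 1},
    {"travel": [0,60,0],"twist": [0,0,0.24],"hand": 1},
    {"travel": [0,90,0],"twist": [0,0,0.36],"hand": 1},
    {"travel": [0,120,0],"twist": [0,0,0.48],"hand": 1},
    {"travel": [0,150,0],"twist": [0,0,0.6],"hand": 1},
  ],
)

```text
time: 3.4
tool_pos: [0.5429, -0.0638, 0.2964]
tool_rot: [[-0.006, 0.997, -0.08], [-0.008, -0.08, -0.997], [-1.0, -0.006, 0.009]]
contact_force: [0.7, 0.7, -1.4]
opening: 0.0153
```

drive_tool(
  steps=[
    {"travel": [9,6,0],"twist": [0.008,-0.006,0],"hand": 1},
    {"travel": [9,6,0],"twist": [0.008,-0.006,0],"hand": 1},
    {"travel": [9,6,0],"twist": [0.008,-0.006,0],"hand": 1},
  ],
)

```text
time: 3.65
tool_pos: [0.5517, -0.0577, 0.2964]
tool_rot: [[-0.001, 0.997, -0.08], [-0.0, -0.08, -0.997], [-1.0, -0.001, 0.0]]
contact_force: [-1.0, -0.2, -0.9]
opening: 0.0156
```

Run:
```python
from h import *
np.set_printoptions(precision=4,suppress=True)
o=manip.observe();print(o["joint_positions"],o["tool_pos"],o["tool_rot"])
p=manip.camera_params("wrist");a=manip.read_camera("wrist")
np.savez("w2.npz",W=p["world_to_cam"])
cv2.imwrite("pics/w2.png",a)
cv2.imwrite("pics/w2b.png",cv2.convertScaleAbs(cv2.resize(a,(784,588),interpolation=cv2.INTER_CUBIC),alpha=1.3))
s=manip.read_camera("scene");cv2.imwrite("pics/s2.png",s)
```

```text
[ 0.1781  0.2568  0.2536  0.0003 -1.5683  1.3123] [ 0.5517 -0.0577  0.2964] [[-0.0008  0.9968 -0.0803]
 [-0.0004 -0.0803 -0.9968]
 [-1.     -0.0007  0.0005]]
```

View pics/w2b.png

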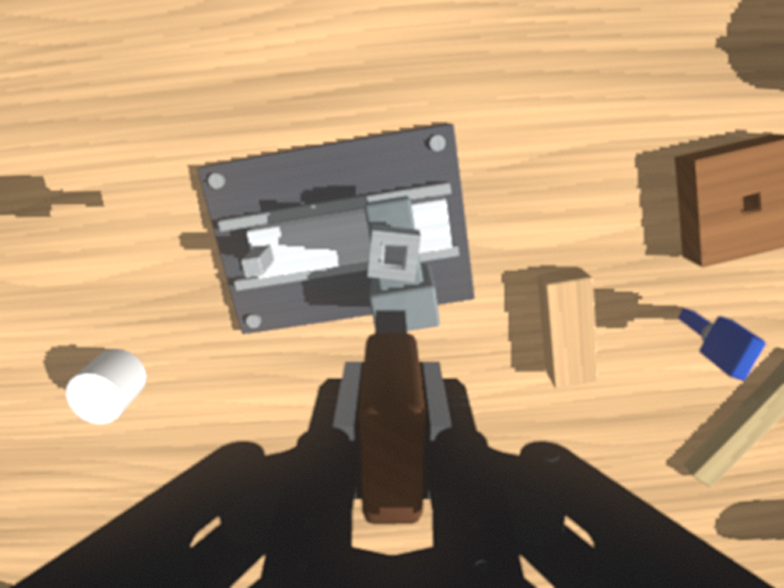

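Wrist view: the socket is visible at (394,255) of the enlarged picture, the shank tip at (391,320), the post at (257,262) and the driver upright in the jaws. Enlarging the head and tip.

Run:
```python
from h import *
a=cv2.imread("pics/w2.png")
cv2.imwrite("pics/w2c.png",cv2.convertScaleAbs(cv2.resize(a[155:245,245:335],None,fx=6.6,fy=6.6,interpolation=cv2.INTER_CUBIC),alpha=1.5))
```

```text
(no output)
```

View pics/w2c.png

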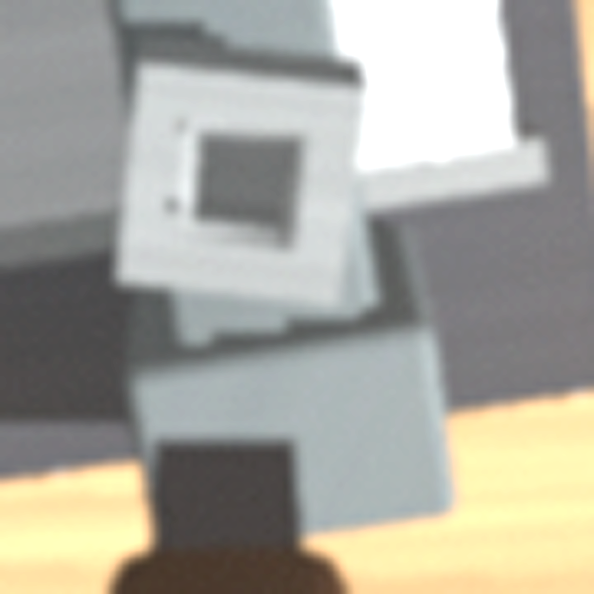

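Run:
```python
from h import *
np.set_printoptions(precision=4,suppress=True)
p=manip.camera_params("wrist");p["world_to_cam"]=np.load("w2.npz")["W"]
q=lambda L:np.array(L)/6.6+[245-.4,155-.4]
L=[(140,65),(360,82),(340,305),(117,280)]
c=plane(p,q(L),.1008);v=c[0]+c[1]-c[2]-c[3];u=c[0]+c[3]-c[1]-c[2]
print(c.mean(0),np.linalg.norm(v)/2,np.linalg.norm(u)/2,"v ang",np.arctan2(v[1],v[0]),"u ang-pi/2",np.arctan2(u[1],u[0])-np.pi/2)
t=plane(p,q([(155,443),(297,443)]),.232);print("tip edge",t,t.mean(0))
S=plane(p,q([(155,540),(297,540)]),.25);print("shank?",S)
b=plane(p,np.array([(257-12,244),(257+14,255)])/1.4,.07);print("post",b)
# camera-projected axis check
print(proj(p,[[.5517,-.0577,.232],[.5577,-.0577,.232],[.5457,-.0577,.232]]),q([(226,443)]))
```

```text
[ 0.5427 -0.0588  0.1008] 0.032136519707644674 0.03136578702391233 v ang -0.17363588547693914 u ang-pi/2 -0.17900103231049647
tip edge [[ 0.5563 -0.052   0.232 ]
 [ 0.5553 -0.0645  0.232 ]] [ 0.5558 -0.0583  0.232 ]
shank? [[ 0.555  -0.0525  0.25  ]
 [ 0.5541 -0.0639  0.25  ]]
post [[0.5516 0.0482 0.07  ]
 [0.5418 0.0305 0.07  ]]
[[278.45   228.3416]
 [277.605  218.7967]
 [279.2797 237.7099]] [[278.8424 221.7212]]
```

drive_tool(
  steps=[
    {"travel": [-8,0,-25],"twist": [0,0,-0.09],"hand": 1},
    {"travel": [-8,0,-60],"twist": [0,0,-0.096],"hand": 1},
    {"travel": [-8,0,-95],"twist": [0,0,-0.096],"hand": 1},
    {"travel": [-8,0,-115],"twist": [0,0,-0.096],"hand": 1},
    {"travel": [-8,0,-122],"twist": [0,0,-0.096],"hand": 1},
  ],
)

```text
time: 4.17
tool_pos: [0.541, -0.0597, 0.1705]
tool_rot: [[-0.008, 0.984, -0.179], [-0.001, -0.179, -0.984], [-1.0, -0.008, 0.002]]
contact_force: [-0.1, -0.4, -1.6]
opening: 0.0157
```

drive_tool(
  steps=[
    {"travel": [0,0,0],"twist": [0,0,0],"hand": 1},
    {"travel": [0,0,0],"twist": [0,0,0],"hand": 1},
  ],
)

```text
time: 4.33
tool_pos: [0.541, -0.0605, 0.171]
tool_rot: [[-0.008, 0.984, -0.181], [-0.001, -0.181, -0.984], [-1.0, -0.008, 0.003]]
contact_force: [0.1, -0.1, -0.7]
opening: 0.0152
```

drive_tool(
  steps=[
    {"travel": [3,2,0],"twist": [0.001,-0.008,0],"hand": 1},
    {"travel": [3,2,0],"twist": [0.001,-0.008,0],"hand": 1},
    {"travel": [3,2,-3],"twist": [0.001,-0.008,0],"hand": 1},
  ],
)

```text
time: 4.58
tool_pos: [0.5453, -0.0586, 0.17]
tool_rot: [[0.004, 0.984, -0.181], [-0.0, -0.181, -0.984], [-1.0, 0.004, -0.001]]
contact_force: [0.3, -0.1, -1.1]
opening: 0.0154
```

Run:
```python
from h import *
np.set_printoptions(precision=4,suppress=True)
o=manip.observe();print(o["tool_pos"],o["tool_rot"])
W=manip.camera_params("wrist")["world_to_cam"];np.savez("w3.npz",W=W)
a=manip.read_camera("wrist");s=manip.read_camera("scene")
cv2.imwrite("pics/w3.png",a);cv2.imwrite("pics/s3.png",s)
f=lambda im,x,y:cv2.resize(im[y:y+100,x:x+100],(400,400),interpolation=cv2.INTER_CUBIC)
cv2.imwrite("pics/c3.png",cv2.convertScaleAbs(np.hstack([f(a,230,150),f(s,215,180)]),alpha=1.5))
```

```text
[ 0.5453 -0.0586  0.17  ] [[ 0.0039  0.9836 -0.1805]
 [-0.     -0.1805 -0.9836]
 [-1.      0.0039 -0.0007]]
```

View pics/c3.png

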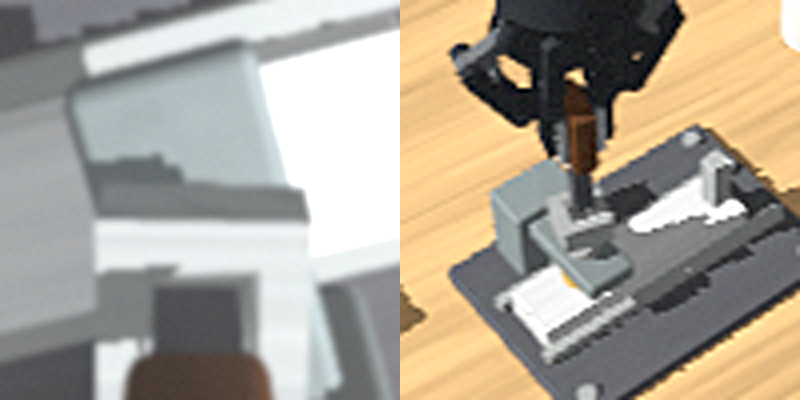

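Wrist crop: the shank (x 153–240) is centred on the head (95–308), sides parallel. Descending with force monitoring.

drive_tool(
  steps=[
    {"travel": [-1,0,-3],"twist": [0,0.003,0],"hand": 1},
    {"travel": [-1,0,-6],"twist": [0,0.003,0],"hand": 1},
    {"travel": [-1,0,-9],"twist": [0,0.003,0],"hand": 1},
  ],
)

```text
time: 4.93
tool_pos: [0.543, -0.0584, 0.159]
tool_rot: [[-0.003, 0.984, -0.181], [0.0, -0.181, -0.984], [-1.0, -0.003, 0.001]]
contact_force: [-0.7, 0.2, -0.8]
opening: 0.0153
```

The tip is about 6 mm below the mouth with no contact force, so it is entering the socket.

drive_tool(
  steps=[
    {"travel": [1,0,-3],"twist": [0,0,0],"hand": 1},
    {"travel": [1,0,-6],"twist": [0,0,0],"hand": 1},
    {"travel": [1,0,-8],"twist": [0,0,0],"hand": 1},
  ],
)

```text
time: 5.18
tool_pos: [0.5433, -0.0585, 0.1503]
tool_rot: [[-0.005, 0.984, -0.181], [-0.0, -0.181, -0.984], [-1.0, -0.005, 0.001]]
contact_force: [-3.8, -0.1, 2.3]
opening: 0.0154
```

drive_tool(
  steps=[
    {"travel": [0,0,-2],"twist": [0,0,0],"hand": 1},
    {"travel": [0,0,-2],"twist": [0,0,0],"hand": 1},
  ],
)

```text
time: 5.35
tool_pos: [0.5433, -0.0586, 0.1499]
tool_rot: [[-0.004, 0.984, -0.18], [-0.001, -0.18, -0.984], [-1.0, -0.004, 0.001]]
contact_force: [-5.1, 1.9, 8.9]
opening: 0.0154
```

Seated (9 N upward at bottom). Reading the torque baseline, then turning clockwise.

```bash
cat > o.py <<'E'
from h import *
np.set_printoptions(precision=4,suppress=True)
o=manip.observe();r=o["tool_rot"]
yaw=np.arctan2(-r[1,2],-r[0,2])
print("t",round(o["time"],2),"yaw",round(yaw,4),"q6",round(o["joint_positions"][5],3),"pos",o["tool_pos"],"x",r[:2,0],"F",o["contact_force"],"T",o["ft_torque"],"op",round(o["opening"],4))
E
python3 o.py
```

```text
t 5.35 yaw 1.3897 q6 1.211 pos [ 0.5433 -0.0586  0.1499] x [-0.0037 -0.0005] F [-5.1225  1.8894  8.9082] T [ 0.5404  2.1225 -0.0372] op 0.0154
```

drive_tool(
  steps=[
    {"travel": [0,0,0.8],"twist": [0,0,-0.1],"hand": 1},
    {"travel": [0,0,0.6],"twist": [0,0,-0.2],"hand": 1},
    {"travel": [0,0,0.4],"twist": [0,0,-0.3],"hand": 1},
    {"travel": [0,0,0.2],"twist": [0,0,-0.4],"hand": 1},
    {"travel": [0,0,0.0],"twist": [0,0,-0.5],"hand": 1},
  ],
)

```text
time: 5.77
tool_pos: [0.5425, -0.059, 0.1499]
tool_rot: [[-0.005, 0.774, -0.633], [0.001, -0.633, -0.774], [-1.0, -0.004, 0.003]]
contact_force: [-4.2, 0.3, 2.2]
opening: 0.0156
```

```bash
python3 o.py
```

```text
t 5.77 yaw 0.8849 q6 0.708 pos [ 0.5425 -0.059   0.1499] x [-0.0052  0.0005] F [-4.1776  0.256   2.1555] T [-0.2119  1.7222 -0.0133] op 0.0156
```

drive_tool(
  steps=[
    {"travel": [0.3,0,-0.25],"twist": [0,-0.004,-0.1],"hand": 1},
    {"travel": [0.3,0,-0.5],"twist": [0,-0.004,-0.2],"hand": 1},
    {"travel": [0.3,0,-0.75],"twist": [0,-0.004,-0.3],"hand": 1},
  ],
)

```text
time: 6.02
tool_pos: [0.5421, -0.059, 0.1492]
tool_rot: [[-0.002, 0.548, -0.836], [0.001, -0.836, -0.548], [-1.0, -0.002, 0.001]]
contact_force: [-3.6, 0.8, 3.6]
opening: 0.0157
```

```bash
python3 o.py
```

```text
t 6.02 yaw 0.58 q6 0.403 pos [ 0.5421 -0.059   0.1492] x [-0.0023  0.0013] F [-3.609   0.8079  3.5604] T [0.2671 1.6381 0.0537] op 0.0157
```

drive_tool(
  steps=[
    {"travel": [0,0,-0.25],"twist": [0,0,-0.1],"hand": 1},
    {"travel": [0,0,-0.5],"twist": [0,0,-0.2],"hand": 1},
  ],
)

```text
time: 6.18
tool_pos: [0.5418, -0.059, 0.1487]
tool_rot: [[-0.002, 0.366, -0.93], [0.002, -0.93, -0.366], [-1.0, -0.003, 0.002]]
contact_force: [-2.2, 0.1, 0.5]
opening: 0.0153
```

```bash
python3 o.py; python3 -c "
from h import *
cv2.imwrite('pics/s4.png',manip.read_camera('scene'))"
```

```text
t 6.18 yaw 0.375 q6 0.199 pos [ 0.5418 -0.059   0.1487] x [-0.0023  0.0018] F [-2.1691  0.0942  0.5236] T [0.2845 1.07   0.0833] op 0.0153
```

drive_tool(
  steps=[
    {"travel": [0.3,0,-0.2],"twist": [0,0,-0.1],"hand": 1},
    {"travel": [0.3,0,-0.5],"twist": [0,0,-0.2],"hand": 1},
  ],
)

```text
time: 6.4
tool_pos: [0.5418, -0.0589, 0.1481]
tool_rot: [[-0.003, 0.166, -0.986], [0.002, -0.986, -0.166], [-1.0, -0.003, 0.002]]
contact_force: [-2.9, 0.4, 2.4]
opening: 0.0153
```

```bash
python3 o.py
```

```text
t 6.4 yaw 0.1669 q6 -0.009 pos [ 0.5418 -0.0589  0.1481] x [-0.0027  0.0023] F [-2.8545  0.4271  2.4107] T [0.3075 1.3579 0.0363] op 0.0153
```

drive_tool(
  steps=[
    {"travel": [0,0,-0.25],"twist": [0,0,-0.1],"hand": 1},
    {"travel": [0,0,-0.5],"twist": [0,0,-0.2],"hand": 1},
  ],
)

```text
time: 6.57
tool_pos: [0.5416, -0.0589, 0.1476]
tool_rot: [[-0.003, -0.035, -0.999], [0.003, -0.999, 0.035], [-1.0, -0.003, 0.003]]
contact_force: [-2.0, 0.9, 1.3]
opening: 0.0159
```

```bash
python3 o.py
```

```text
t 6.57 yaw -0.0355 q6 -0.211 pos [ 0.5416 -0.0589  0.1476] x [-0.0025  0.0028] F [-2.0447  0.9056  1.3317] T [0.3728 1.1601 0.048 ] op 0.0159
```

drive_tool(
  steps=[
    {"travel": [0,0,-0.25],"twist": [0,0,-0.1],"hand": 1},
    {"travel": [0,0,-0.5],"twist": [0,0,-0.2],"hand": 1},
  ],
)

```text
time: 6.73
tool_pos: [0.5415, -0.0588, 0.1471]
tool_rot: [[-0.002, -0.236, -0.972], [0.003, -0.972, 0.236], [-1.0, -0.003, 0.003]]
contact_force: [-2.5, 1.4, 1.6]
opening: 0.0151
```

```bash
python3 o.py
```

```text
t 6.73 yaw -0.2379 q6 -0.413 pos [ 0.5415 -0.0588  0.1471] x [-0.002   0.0034] F [-2.4906  1.4407  1.5994] T [0.3355 1.0204 0.0546] op 0.0151
```

drive_tool(
  steps=[
    {"travel": [0,0,-0.25],"twist": [0,0,-0.1],"hand": 1},
    {"travel": [0,0,-0.5],"twist": [0,0,-0.2],"hand": 1},
  ],
)

```text
time: 6.9
tool_pos: [0.5414, -0.0587, 0.1466]
tool_rot: [[-0.001, -0.426, -0.905], [0.004, -0.905, 0.426], [-1.0, -0.003, 0.003]]
contact_force: [-2.2, 1.9, 1.1]
opening: 0.0155
```

```bash
python3 o.py
```

```text
t 6.9 yaw -0.4403 q6 -0.615 pos [ 0.5414 -0.0587  0.1466] x [-0.0015  0.0039] F [-2.1613  1.8847  1.1289] T [0.3794 1.0192 0.092 ] op 0.0155
```

drive_tool(
  steps=[
    {"travel": [0,0,-0.25],"twist": [0,0,-0.1],"hand": 1},
    {"travel": [0,0,-0.5],"twist": [0,0,-0.2],"hand": 1},
  ],
)

```text
time: 7.07
tool_pos: [0.5413, -0.0585, 0.1461]
tool_rot: [[-0.001, -0.599, -0.8], [0.004, -0.8, 0.599], [-1.0, -0.003, 0.003]]
contact_force: [-3.0, 1.0, 1.4]
opening: 0.0155
```

```bash
python3 o.py
```

```text
t 7.07 yaw -0.6427 q6 -0.818 pos [ 0.5413 -0.0585  0.1461] x [-0.0008  0.0044] F [-2.9731  1.0232  1.3948] T [0.3874 1.0316 0.0755] op 0.0155
```

drive_tool(
  steps=[
    {"travel": [0,0,-0.25],"twist": [0,0,-0.1],"hand": 1},
    {"travel": [0,0,-0.5],"twist": [0,0,-0.2],"hand": 1},
  ],
)

```text
time: 7.23
tool_pos: [0.5412, -0.0584, 0.1456]
tool_rot: [[0.0, -0.748, -0.664], [0.005, -0.664, 0.748], [-1.0, -0.003, 0.003]]
contact_force: [-2.1, -0.2, 0.5]
opening: 0.0153
```

```bash
python3 o.py
```

```text
t 7.23 yaw -0.8452 q6 -1.02 pos [ 0.5412 -0.0584  0.1456] x [0.0001 0.0046] F [-2.0507 -0.2315  0.4691] T [0.3756 0.9586 0.0421] op 0.0153
```

The torque is noisy, so I'll average several readings while holding after each 0.15–0.2 rad.

```bash
cat > av.py <<'E'
from h import *
import sys
np.set_printoptions(precision=4,suppress=True)
F=[];T=[]
for i in range(int(sys.argv[1])):
    o=manip.observe();F.append(o["contact_force"]);T.append(o["ft_torque"]);manip.read_camera("scene")
r=o["tool_rot"]
print("t",round(o["time"],2),"yaw",round(np.arctan2(-r[1,2],-r[0,2]),3),"pos",o["tool_pos"],"x",r[:2,0],"F",np.mean(F,0),"T",np.mean(T,0),"sd",np.std(T,0)[2])
E
python3 av.py 8
```

```text
t 7.58 yaw -0.84 pos [ 0.5413 -0.0584  0.1456] x [0.     0.0046] F [-1.9765  0.8103  0.1405] T [0.3622 0.8799 0.0342] sd 0.011186606628235883
```

drive_tool(
  steps=[
    {"travel": [0.3,0,-0.25],"twist": [0.003,0,-0.1],"hand": 1},
    {"travel": [0.3,0,-0.4],"twist": [0.003,0,-0.2],"hand": 1},
  ],
)

```text
time: 7.8
tool_pos: [0.5413, -0.0584, 0.1451]
tool_rot: [[0.001, -0.864, -0.503], [0.008, -0.503, 0.864], [-1.0, -0.004, 0.006]]
contact_force: [-2.2, 1.8, -0.7]
opening: 0.0151
```

```bash
python3 av.py 8
```

```text
t 8.15 yaw -1.039 pos [ 0.5413 -0.0584  0.145 ] x [0.0007 0.0075] F [-2.9039  0.8515  0.2704] T [0.4055 1.1706 0.0195] sd 0.054703662865173835
```

drive_tool(
  steps=[
    {"travel": [0,0,-0.25],"twist": [0,0,-0.1],"hand": 1},
    {"travel": [0,0,-0.5],"twist": [0,0,-0.2],"hand": 1},
  ],
)

```text
time: 8.37
tool_pos: [0.5413, -0.0583, 0.1446]
tool_rot: [[0.002, -0.947, -0.322], [0.007, -0.322, 0.947], [-1.0, -0.004, 0.006]]
contact_force: [-3.5, 3.1, 1.1]
opening: 0.0154
```

```bash
python3 av.py 8
```

```text
t 8.72 yaw -1.237 pos [ 0.5413 -0.0583  0.1445] x [0.0021 0.0073] F [-3.0366  1.8341  0.6879] T [0.6398 1.2579 0.035 ] sd 0.03629169732580722
```

Holding torque doesn't discriminate. I won't turn further blind: I'll release and feel the block by its post, which I estimate at (0.535,0.046).

drive_tool(
  steps=[
    {"travel": [0,0,0],"twist": [0,0,0],"hand": -0.3},
    {"travel": [0,0,0],"twist": [0,0,0],"hand": -0.3},
    {"travel": [0,0,0],"twist": [0,0,0],"hand": -0.3},
    {"travel": [0,0,20],"twist": [-0.006,0.002,0],"hand": -0.3},
    {"travel": [0,0,60],"twist": [-0.006,0.002,0],"hand": -0.3},
  ],
)

```text
time: 9.18
tool_pos: [0.5389, -0.0583, 0.2006]
tool_rot: [[-0.009, -0.945, -0.327], [0.001, -0.327, 0.945], [-1.0, 0.009, 0.004]]
contact_force: [1.1, -0.7, 0.1]
opening: 0.0554
```

drive_tool(
  steps=[
    {"travel": [0,0,20],"twist": [0,0,-0.12],"hand": -0.3},
    {"travel": [-2,35,30],"twist": [0,0,-0.25],"hand": 0},
    {"travel": [-4,70,30],"twist": [0,0,-0.25],"hand": 0.2},
    {"travel": [-6,104,20],"twist": [0,0,-0.25],"hand": 0.25},
    {"travel": [-6,104,0],"twist": [0,0,-0.25],"hand": 0.25},
  ],
)

```text
time: 9.6
tool_pos: [0.5349, 0.0504, 0.2031]
tool_rot: [[-0.001, -0.996, -0.087], [0.006, -0.087, 0.996], [-1.0, 0.001, 0.006]]
contact_force: [-0.1, -0.4, -0.6]
opening: 0.032
```

```bash
python3 o.py
python3 - <<'E'
from h import *
W=manip.camera_params("wrist")["world_to_cam"];np.savez("w5.npz",W=W)
a=manip.read_camera("wrist");s=manip.read_camera("scene")
cv2.imwrite("pics/w5.png",a)
cv2.imwrite("pics/c5.png",np.hstack([cv2.resize(a,None,fx=.85,fy=.85),cv2.resize(s[190:290,230:305],(268,357),interpolation=cv2.INTER_CUBIC)]))
E
```

```text
t 9.6 yaw -1.484 q6 -1.864 pos [0.5349 0.0504 0.2031] x [-0.0014  0.006 ] F [-0.1069 -0.36   -0.6154] T [-0.0571 -0.0689  0.0089] op 0.032
```

View pics/c5.png

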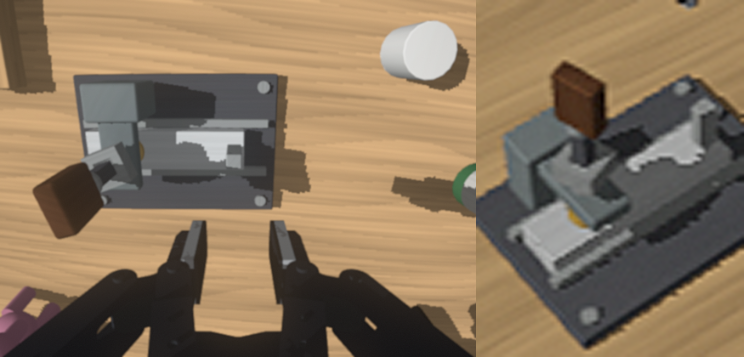

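View: the driver stands in the screw (scene crop (580,100)), the brass foot is at about (575,215), and the post is at (234,155), between the finger planes (197..278). Checking the post's projected position numerically.

Run:
```python
from h import *
np.set_printoptions(precision=4,suppress=True)
p=manip.camera_params("wrist");p["world_to_cam"]=np.load("w5.npz")["W"]
print(proj(p,[[.535,.046,.07],[.535,.046,.032],[.5427,-.0588,.176]])*.85)
a=cv2.imread("pics/w5.png");g=cv2.cvtColor(a[160:205,255:300],cv2.COLOR_BGR2GRAY)
for r in g[::2,::2]:print(*["%3d"%v for v in r])
```

```text
[[232.8247 163.0018]
 [233.1453 151.9588]
 [ 52.5757 214.256 ]]
207 208 207 208 208 207 207 208 208 209 208 208 208 207 209 200 108  51  53  53  52  51  53
206 204 205 205 206 205 206 205 206 206 206 205 206 206 206 197 104  51  53  53  51  52  52
205 205 204 204 205 204 205 205 206 205 206 205 205 206 206 197 102  51  52  52  51  52  53
205 205 205 204 204 204 204 204 205 204 205 205 205 204 205 195 100  51  52  53  52  54  53
208 208 207 208 208 208 207 204 203 203 204 203 203 203 208 199 101  50  52  53  51  53  51
209 210 210 209 210 209 181 136 133 135 134 133 134 132 169 198  98  52  52  52  51  51  52
208 208 208 207 207 209 158  92  90  89  89  88  88  86 114 146  83  54  53  53  53  53  52
204 204 204 204 204 202 145  93  92  91  92  90  91  90  90 105  76  54  54  53  53  52  53
204 204 205 204 204 201 136  92  92  91  93  92  90  91  89 105  76  53  53  52  53  51  51
206 206 206 207 208 202 128  90  92  92  92  92  91  90  89 107  79  53  53  52  51  52  52
204 203 203 203 204 195 119  90  87  92  95  93  92  94  88 104  78  52  53  52  52  52  52
207 206 206 206 208 195 
[... 379 characters left out ...]
 152 154 153 155 152 121 102  71  52  52  52  52  52  51
105 105 105 106 105 123 162 154 151 154 154 155 152 151 122 100  69  51  52  52  53  51  52
105 105 105 105 105 118 158 154 155 155 155 153 152 154 123  99  71  55  56  56  56  55  55
106 106 106 105 105 100 108 113 114 135 145 143 145 155 125  99  84  74  75  73  73  74  73
105 103 104 104 104 101  85  84  84  88  90  89  95 112 105 100  85  80  79  79  79  79  79
 86  86  85  85  85  86  85  84  86  85  85  86  86  86  87  86  83  81  82  82  81  82  81
 84  81  81  80  82  81  81  83  82  81  82  81  81  82  81  82  82  82  82  81  80  81  81
 82  83 113 105 102  90  82  82  83  81  83  82  83  81  83  83  82  81  82  81  81  82  81
```

drive_tool(
  steps=[
    {"travel": [-2,-3,-35],"twist": [-0.006,0,0],"hand": 0.25},
    {"travel": [-2,-3,-70],"twist": [-0.006,0,0],"hand": 0.25},
    {"travel": [-2,-3,-105],"twist": [-0.006,0,0],"hand": 0.25},
    {"travel": [-2,-3,-110],"twist": [-0.006,0,0],"hand": 0.25},
    {"travel": [-2,-3,-110],"twist": [-0.006,0,0],"hand": 0.25},
  ],
)

```text
time: 10.12
tool_pos: [0.5288, 0.0424, 0.0872]
tool_rot: [[-0.017, -0.996, -0.084], [-0.006, -0.084, 0.996], [-1.0, 0.018, -0.004]]
contact_force: [-0.1, -0.7, 0.5]
opening: 0.032
```

```bash
python3 o.py
```

```text
t 10.12 yaw -1.4865 q6 -1.861 pos [0.5288 0.0424 0.0872] x [-0.0171 -0.0056] F [-0.0542 -0.7399  0.4916] T [ 0.0177 -0.0208  0.0347] op 0.032
```

drive_tool(
  steps=[
    {"travel": [4,5,0],"twist": [0.006,-0.017,0],"hand": 0.25},
    {"travel": [4,5,0],"twist": [0.006,-0.017,0],"hand": 0.25},
    {"travel": [4,5,-15],"twist": [0.006,-0.017,0],"hand": 0.25},
    {"travel": [4,5,-30],"twist": [0.006,-0.017,0],"hand": 0.25},
    {"travel": [4,5,-38],"twist": [0.006,-0.017,0],"hand": 0.25},
  ],
)

```text
time: 10.53
tool_pos: [0.5337, 0.0477, 0.0501]
tool_rot: [[0.002, -0.996, -0.084], [0.001, -0.084, 0.996], [-1.0, -0.002, 0.001]]
contact_force: [-0.2, 0.6, -0.0]
opening: 0.0319
```

```bash
python3 av.py 6
```

```text
t 10.78 yaw -1.486 pos [0.5338 0.0476 0.0506] x [0.0023 0.0008] F [-0.3054 -0.3239 -0.1493] T [ 0.0091  0.0305 -0.0329] sd 0.0204195289531428
```

Straddling the post without contact. Approaching, then a short feel.

drive_tool(
  steps=[
    {"travel": [0,3,-2],"twist": [0,0,0],"hand": 0.25},
    {"travel": [-0.4,6,-2],"twist": [0,0,0],"hand": 0.25},
    {"travel": [-0.5,7,-2],"twist": [0,0,0],"hand": 0.25},
  ],
)

```text
time: 11.08
tool_pos: [0.5334, 0.0552, 0.0489]
tool_rot: [[0.003, -0.996, -0.085], [0.001, -0.085, 0.996], [-1.0, -0.003, 0.001]]
contact_force: [-0.3, 0.5, 0.4]
opening: 0.0322
```

drive_tool(
  steps=[
    {"travel": [0,1,0],"twist": [0,0,0],"hand": 0.25},
    {"travel": [0,2,0],"twist": [0,0,0],"hand": 0.25},
  ],
)

```text
time: 11.25
tool_pos: [0.5333, 0.0568, 0.049]
tool_rot: [[0.003, -0.996, -0.085], [-0.0, -0.085, 0.996], [-1.0, -0.003, -0.0]]
contact_force: [1.3, -4.2, 1.4]
opening: 0.0321
```

drive_tool(
  steps=[
    {"travel": [0,0.7,0],"twist": [0,0,0],"hand": 0.25},
    {"travel": [0,1.4,0],"twist": [0,0,0],"hand": 0.25},
  ],
)

```text
time: 11.42
tool_pos: [0.5331, 0.0576, 0.049]
tool_rot: [[0.002, -0.996, -0.085], [-0.001, -0.085, 0.996], [-1.0, -0.002, -0.001]]
contact_force: [0.4, -4.5, 0.7]
opening: 0.0319
```

```bash
python3 av.py 4
```

```text
t 11.57 yaw -1.485 pos [0.5332 0.0578 0.049 ] x [ 0.0021 -0.0007] F [ 0.1484 -4.2858  0.6766] T [-1.4712 -0.0422 -0.003 ] sd 0.0282359190617334
```

drive_tool(
  steps=[
    {"travel": [0,0.8,0],"twist": [0,0,0],"hand": 0.25},
    {"travel": [0,1.6,0],"twist": [0,0,0],"hand": 0.25},
  ],
)

```text
time: 11.78
tool_pos: [0.5332, 0.0593, 0.049]
tool_rot: [[0.002, -0.996, -0.085], [-0.001, -0.085, 0.996], [-1.0, -0.002, -0.001]]
contact_force: [-0.0, -4.0, -0.1]
opening: 0.0321
```

drive_tool(
  steps=[
    {"travel": [0,0.8,0],"twist": [0,0,0],"hand": 0.25},
  ],
)

```text
time: 11.87
tool_pos: [0.5332, 0.0601, 0.049]
tool_rot: [[0.002, -0.996, -0.085], [-0.001, -0.085, 0.996], [-1.0, -0.002, -0.001]]
contact_force: [0.9, -3.6, 0.2]
opening: 0.032
```

drive_tool(
  steps=[
    {"travel": [0,1,0],"twist": [0,0,0],"hand": 0.25},
  ],
)

```text
time: 11.95
tool_pos: [0.5332, 0.0611, 0.049]
tool_rot: [[0.002, -0.996, -0.085], [-0.001, -0.085, 0.996], [-1.0, -0.002, -0.001]]
contact_force: [-0.2, -3.5, 0.5]
opening: 0.0319
```

```bash
python3 av.py 4
```

```text
t 12.1 yaw -1.486 pos [0.5331 0.0613 0.049 ] x [ 0.0021 -0.0006] F [-0.2927 -3.2968  0.7272] T [-1.2779 -0.0256 -0.017 ] sd 0.00993677203996211
```

The block moves at about 3.7–4 N, so the foot bears with roughly 1.5 N and is too light. I'll return, regrip at yaw −1.237, and tighten by about 0.28 rad (+2.5 N).

drive_tool(
  steps=[
    {"travel": [0,-7,0],"twist": [0,0,0],"hand": 0.25},
    {"travel": [0,-8,20],"twist": [0,0,0],"hand": 0.25},
    {"travel": [0,-8,60],"twist": [0,0,0],"hand": 0.25},
    {"travel": [0,-8,100],"twist": [0,0,0],"hand": 0.25},
    {"travel": [0,-8,140],"twist": [0,0,0],"hand": 0},
  ],
)

```text
time: 12.57
tool_pos: [0.5329, 0.0535, 0.1906]
tool_rot: [[0.002, -0.996, -0.085], [0.001, -0.085, 0.996], [-1.0, -0.002, 0.0]]
contact_force: [0.2, 0.4, 0.0]
opening: 0.042
```

drive_tool(
  steps=[
    {"travel": [0,0,30],"twist": [0,0,0],"hand": -0.3},
    {"travel": [2,-35,30],"twist": [0,0,0.12],"hand": -0.3},
    {"travel": [5,-70,30],"twist": [0,0,0.24],"hand": -0.3},
    {"travel": [8,-110,30],"twist": [0,0,0.25],"hand": -0.3},
    {"travel": [8,-110,30],"twist": [0,0,0.25],"hand": -0.3},
  ],
)

```text
time: 12.98
tool_pos: [0.5409, -0.0613, 0.2208]
tool_rot: [[0.003, -0.945, -0.326], [0.001, -0.326, 0.945], [-1.0, -0.003, -0.0]]
contact_force: [-0.1, 1.1, -0.4]
opening: 0.0556
```

```bash
python3 o.py
```

```text
t 12.98 yaw -1.2385 q6 -1.413 pos [ 0.5409 -0.0613  0.2208] x [0.0027 0.0009] F [-0.0782  1.1425 -0.4382] T [ 0.1517  0.0154 -0.0529] op 0.0556
```

drive_tool(
  steps=[
    {"travel": [0,2,-10],"twist": [0,0,0],"hand": -0.3},
    {"travel": [0,2,-20],"twist": [0,0,0],"hand": -0.3},
    {"travel": [0,2,-20],"twist": [0,0,0],"hand": -0.3},
  ],
)

```text
time: 13.23
tool_pos: [0.5395, -0.0584, 0.1976]
tool_rot: [[-0.002, -0.945, -0.326], [0.002, -0.326, 0.945], [-1.0, 0.001, 0.003]]
contact_force: [-0.2, 0.0, -0.0]
opening: 0.0555
```

```bash
python3 o.py
```

```text
t 13.23 yaw -1.2385 q6 -1.417 pos [ 0.5395 -0.0584  0.1976] x [-0.002   0.0021] F [-0.1845  0.0118 -0.0169] T [0.0018 0.054  0.0078] op 0.0555
```

drive_tool(
  steps=[
    {"travel": [2,0,-25],"twist": [-0.002,-0.002,0],"hand": -0.3},
    {"travel": [2,0,-45],"twist": [-0.002,-0.002,0],"hand": -0.3},
    {"travel": [2,0,-53],"twist": [-0.002,-0.002,0],"hand": -0.3},
    {"travel": [2,0,-53],"twist": [-0.002,-0.002,0],"hand": -0.3},
  ],
)

```text
time: 13.57
tool_pos: [0.54, -0.0574, 0.1423]
tool_rot: [[-0.005, -0.945, -0.328], [-0.0, -0.328, 0.945], [-1.0, 0.005, 0.001]]
contact_force: [-0.1, 0.5, 0.4]
opening: 0.0554
```

```bash
python3 o.py
```

```text
t 13.57 yaw -1.2371 q6 -1.419 pos [ 0.54   -0.0574  0.1423] x [-0.0049 -0.0001] F [-0.1155  0.4934  0.4483] T [-0.0175  0.019  -0.0117] op 0.0554
```

drive_tool(
  steps=[
    {"travel": [1.3,-0.9,2],"twist": [0,-0.005,0],"hand": -0.3},
    {"travel": [1.3,-0.9,2],"twist": [0,-0.005,0],"hand": -0.3},
  ],
)

```text
time: 13.73
tool_pos: [0.5422, -0.058, 0.1457]
tool_rot: [[0.002, -0.945, -0.329], [-0.0, -0.329, 0.945], [-1.0, -0.002, -0.001]]
contact_force: [0.3, -0.5, 0.4]
opening: 0.056
```

drive_tool(
  steps=[
    {"travel": [0,0,0],"twist": [0,0,0],"hand": 1},
    {"travel": [0,0,0],"twist": [0,0,0],"hand": 1},
    {"travel": [0,0,0],"twist": [0,0,0],"hand": 1},
    {"travel": [0,0,0],"twist": [0,0,0],"hand": 1},
    {"travel": [0,0,0],"twist": [0,0,0],"hand": 1},
  ],
)

```text
time: 14.15
tool_pos: [0.5427, -0.0579, 0.1465]
tool_rot: [[0.004, -0.944, -0.329], [-0.0, -0.329, 0.944], [-1.0, -0.004, -0.001]]
contact_force: [0.6, 2.1, 3.7]
opening: 0.0154
```

```bash
python3 o.py
```

```text
t 14.15 yaw -1.236 q6 -1.417 pos [ 0.5427 -0.0579  0.1465] x [ 0.0039 -0.0002] F [0.6479 2.0982 3.7143] T [0.4148 0.181  0.0369] op 0.0154
```

drive_tool(
  steps=[
    {"travel": [-0.3,0,-0.25],"twist": [0,0,-0.1],"hand": 1},
    {"travel": [-0.5,0,-0.5],"twist": [0,0,-0.2],"hand": 1},
    {"travel": [-0.5,0,-0.7],"twist": [0,0,-0.28],"hand": 1},
    {"travel": [-0.5,0,-0.7],"twist": [0,0,-0.28],"hand": 1},
  ],
)

```text
time: 14.48
tool_pos: [0.5425, -0.058, 0.1459]
tool_rot: [[0.005, -0.999, -0.052], [-0.001, -0.052, 0.999], [-1.0, -0.004, -0.002]]
contact_force: [1.1, -0.8, 0.1]
opening: 0.0153
```

```bash
python3 o.py
```

```text
t 14.48 yaw -1.5187 q6 -1.701 pos [ 0.5425 -0.058   0.1459] x [ 0.0045 -0.0014] F [ 1.059  -0.8229  0.0913] T [-0.1119 -0.4647  0.0668] op 0.0153
```

drive_tool(
  steps=[
    {"travel": [0,0,0],"twist": [0,0,0],"hand": -0.3},
    {"travel": [0,0,0],"twist": [0,0,0],"hand": -0.3},
    {"travel": [0,0,0],"twist": [0,0,0],"hand": -0.3},
    {"travel": [0,0,20],"twist": [0,0.004,0],"hand": -0.3},
    {"travel": [0,0,60],"twist": [0,0.004,0],"hand": -0.3},
  ],
)

```text
time: 14.9
tool_pos: [0.5394, -0.0578, 0.2016]
tool_rot: [[-0.011, -0.999, -0.053], [-0.001, -0.053, 0.999], [-1.0, 0.011, -0.001]]
contact_force: [0.6, 0.4, -0.4]
opening: 0.0555
```

drive_tool(
  steps=[
    {"travel": [0,0,20],"twist": [0,0,0],"hand": -0.3},
    {"travel": [-3,35,25],"twist": [0,0,0.03],"hand": 0},
    {"travel": [-6,70,20],"twist": [0,0,0.03],"hand": 0.25},
    {"travel": [-9,108,0],"twist": [0,0,0.03],"hand": 0.25},
    {"travel": [-9,109,-30],"twist": [0,0,0.03],"hand": 0.25},
  ],
)

```text
time: 15.32
tool_pos: [0.532, 0.0561, 0.1739]
tool_rot: [[-0.004, -0.996, -0.088], [0.002, -0.088, 0.996], [-1.0, 0.004, 0.002]]
contact_force: [1.1, 0.6, -0.1]
opening: 0.0321
```

```bash
python3 o.py
```

```text
t 15.32 yaw -1.4831 q6 -1.878 pos [0.532  0.0561 0.1739] x [-0.0037  0.0016] F [ 1.11    0.6245 -0.0884] T [ 0.0136 -0.1309 -0.0106] op 0.0321
```

Going down in two stages (as before), to y about 0.052.

drive_tool(
  steps=[
    {"travel": [3,-4,-35],"twist": [-0.002,-0.004,0],"hand": 0.25},
    {"travel": [3,-4,-70],"twist": [-0.002,-0.004,0],"hand": 0.25},
    {"travel": [3,-4,-80],"twist": [-0.002,-0.004,0],"hand": 0.25},
    {"travel": [3,-4,-80],"twist": [-0.002,-0.004,0],"hand": 0.25},
  ],
)

```text
time: 15.65
tool_pos: [0.5328, 0.0514, 0.0912]
tool_rot: [[-0.006, -0.996, -0.088], [-0.003, -0.088, 0.996], [-1.0, 0.006, -0.002]]
contact_force: [0.3, -0.5, 0.2]
opening: 0.0321
```

```bash
python3 o.py
```

```text
t 15.65 yaw -1.4825 q6 -1.871 pos [0.5328 0.0514 0.0912] x [-0.0063 -0.0026] F [ 0.2859 -0.5467  0.2348] T [-0.0213 -0.0449 -0.0171] op 0.0321
```

drive_tool(
  steps=[
    {"travel": [0.5,1,-15],"twist": [0.003,-0.006,0],"hand": 0.25},
    {"travel": [0.5,1,-30],"twist": [0.003,-0.006,0],"hand": 0.25},
    {"travel": [0.5,1,-42],"twist": [0.003,-0.006,0],"hand": 0.25},
    {"travel": [0.5,1,-42],"twist": [0.003,-0.006,0],"hand": 0.25},
  ],
)

```text
time: 15.98
tool_pos: [0.5334, 0.0521, 0.0492]
tool_rot: [[-0.001, -0.996, -0.088], [0.0, -0.088, 0.996], [-1.0, 0.001, 0.0]]
contact_force: [0.2, 0.2, -0.1]
opening: 0.0321
```

```bash
python3 av.py 5
```

```text
t 16.18 yaw -1.482 pos [0.5348 0.0526 0.0513] x [0.0031 0.0011] F [0.1278 0.1815 0.3565] T [0.0121 0.0361 0.0099] sd 0.021860146484576994
```

drive_tool(
  steps=[
    {"travel": [-0.5,3,-2],"twist": [0,-0.003,0],"hand": 0.25},
    {"travel": [-1,6,-2],"twist": [0,-0.003,0],"hand": 0.25},
    {"travel": [-1,8,-2],"twist": [0,-0.003,0],"hand": 0.25},
    {"travel": [-1,8.5,-2],"twist": [0,-0.003,0],"hand": 0.25},
  ],
)

```text
time: 16.57
tool_pos: [0.5337, 0.0613, 0.0494]
tool_rot: [[0.006, -0.996, -0.089], [0.001, -0.089, 0.996], [-1.0, -0.006, 0.0]]
contact_force: [0.3, -2.0, 2.0]
opening: 0.0319
```

drive_tool(
  steps=[
    {"travel": [0,0.7,0],"twist": [0,0,0],"hand": 0.25},
    {"travel": [0,1.4,0],"twist": [0,0,0],"hand": 0.25},
  ],
)

```text
time: 16.73
tool_pos: [0.5334, 0.0617, 0.0493]
tool_rot: [[0.005, -0.996, -0.09], [-0.001, -0.09, 0.996], [-1.0, -0.005, -0.002]]
contact_force: [1.0, -7.5, -0.1]
opening: 0.0319
```

drive_tool(
  steps=[
    {"travel": [0,0.8,0],"twist": [0,0,0],"hand": 0.25},
    {"travel": [0,1.6,0],"twist": [0,0,0],"hand": 0.25},
  ],
)

```text
time: 16.9
tool_pos: [0.5333, 0.0621, 0.0493]
tool_rot: [[0.004, -0.996, -0.09], [-0.003, -0.09, 0.996], [-1.0, -0.004, -0.004]]
contact_force: [0.1, -6.8, 0.9]
opening: 0.0322
```

drive_tool(
  steps=[
    {"travel": [0,0.8,0],"twist": [0,0,0],"hand": 0.25},
  ],
)

```text
time: 16.98
tool_pos: [0.5332, 0.0621, 0.0493]
tool_rot: [[0.004, -0.996, -0.09], [-0.005, -0.09, 0.996], [-1.0, -0.004, -0.005]]
contact_force: [0.9, -4.7, 0.0]
opening: 0.0318
```

```bash
python3 av.py 4
```

```text
t 17.13 yaw -1.481 pos [0.5332 0.0622 0.0493] x [ 0.004  -0.0048] F [ 0.9862 -5.2612  0.1694] T [-1.7063 -0.3451 -0.009 ] sd 0.03356801919420727
```

drive_tool(
  steps=[
    {"travel": [0,1.5,0],"twist": [-0.004,-0.004,0],"hand": 0.25},
    {"travel": [0,3,0],"twist": [0.005,-0.004,0],"hand": 0.25},
  ],
)

```text
time: 17.35
tool_pos: [0.5329, 0.064, 0.0493]
tool_rot: [[0.007, -0.996, -0.09], [-0.002, -0.09, 0.996], [-1.0, -0.007, -0.003]]
contact_force: [0.3, -8.3, 2.5]
opening: 0.032
```

drive_tool(
  steps=[
    {"travel": [0,1,0],"twist": [0.005,0,0],"hand": 0.25},
    {"travel": [0,2,0],"twist": [0.005,0,0],"hand": 0.25},
  ],
)

```text
time: 17.52
tool_pos: [0.5328, 0.0649, 0.0494]
tool_rot: [[0.007, -0.996, -0.09], [0.001, -0.09, 0.996], [-1.0, -0.007, 0.001]]
contact_force: [0.7, -6.9, 1.9]
opening: 0.0323
```

```bash
python3 av.py 4
```

```text
t 17.67 yaw -1.48 pos [0.5328 0.065  0.0494] x [0.0065 0.001 ] F [ 0.789  -6.7071  1.2886] T [-2.2468 -0.1319 -0.0152] sd 0.018325253299911956
```

Sliding force is about 7 N, so the foot presses at about 4.2 N, which is right. Completing the draw to about 15 mm.

drive_tool(
  steps=[
    {"travel": [0,1.2,0],"twist": [0,-0.004,0],"hand": 0.25},
    {"travel": [0,2.4,0],"twist": [0.002,-0.004,0],"hand": 0.25},
    {"travel": [-0.2,3.6,0],"twist": [0.002,-0.004,0],"hand": 0.25},
    {"travel": [-0.3,4.8,0],"twist": [0.002,-0.004,0],"hand": 0.25},
  ],
)

```text
time: 18.05
tool_pos: [0.5321, 0.0686, 0.0494]
tool_rot: [[0.01, -0.996, -0.09], [0.001, -0.09, 0.996], [-1.0, -0.01, 0.0]]
contact_force: [0.3, -6.6, 1.1]
opening: 0.032
```

drive_tool(
  steps=[
    {"travel": [0,1.2,0],"twist": [0.002,0,0],"hand": 0.25},
    {"travel": [0,2.4,0],"twist": [0.002,0,0],"hand": 0.25},
    {"travel": [-0.2,3.6,0],"twist": [0.002,0,0],"hand": 0.25},
  ],
)

```text
time: 18.3
tool_pos: [0.5317, 0.0711, 0.0494]
tool_rot: [[0.009, -0.996, -0.09], [0.001, -0.09, 0.996], [-1.0, -0.009, 0.0]]
contact_force: [0.4, -6.4, 0.5]
opening: 0.0322
```

drive_tool(
  steps=[
    {"travel": [0,1.2,0],"twist": [0.002,0,0],"hand": 0.25},
  ],
)

```text
time: 18.38
tool_pos: [0.5317, 0.0714, 0.0494]
tool_rot: [[0.008, -0.996, -0.091], [0.001, -0.091, 0.996], [-1.0, -0.008, 0.001]]
contact_force: [0.8, -5.3, -0.4]
opening: 0.0321
```

```bash
python3 av.py 4
```

```text
t 18.53 yaw -1.48 pos [0.5317 0.0714 0.0494] x [0.0083 0.0015] F [ 0.8635 -5.8339  0.152 ] T [-2.0605 -0.3182  0.0084] sd 0.03644149021858918
```

Drag is about 6.5 N, so the foot presses at about 3.8 N, and the displacement is about 14.5 mm. Backing off and lifting clear.

drive_tool(
  steps=[
    {"travel": [0,-4,0],"twist": [0,0,0],"hand": 0.25},
    {"travel": [0,-9,0],"twist": [0,0,0],"hand": 0.25},
    {"travel": [0,-9,0],"twist": [0,0,0],"hand": 0.25},
    {"travel": [0,-9,20],"twist": [0,0,0],"hand": 0.25},
    {"travel": [0,-9,60],"twist": [0,0,0],"hand": 0.25},
  ],
)

```text
time: 19.0
tool_pos: [0.5282, 0.0617, 0.1054]
tool_rot: [[-0.002, -0.996, -0.089], [-0.0, -0.089, 0.996], [-1.0, 0.002, -0.0]]
contact_force: [1.6, 0.3, -0.1]
opening: 0.0319
```

drive_tool(
  steps=[
    {"travel": [0,0,35],"twist": [0,0,0],"hand": 0.25},
    {"travel": [0,0,70],"twist": [0,0,0],"hand": 0.25},
    {"travel": [0,5,105],"twist": [0,0,0],"hand": 0.25},
    {"travel": [0,10,120],"twist": [0,0,0],"hand": 0.25},
    {"travel": [0,10,120],"twist": [0,0,0],"hand": 0.25},
  ],
)

```text
time: 19.42
tool_pos: [0.5303, 0.073, 0.2304]
tool_rot: [[0.007, -0.996, -0.09], [0.003, -0.09, 0.996], [-1.0, -0.007, 0.002]]
contact_force: [0.0, -0.8, 0.8]
opening: 0.032
```

```bash
python3 av.py 3
python3 - <<'E'
from h import *
p=manip.camera_params("wrist")
a=manip.read_camera("wrist");s=manip.read_camera("scene")
cv2.imwrite("pics/c9.png",np.hstack([cv2.resize(a,None,fx=.85,fy=.85),cv2.resize(s[190:290,230:305],(268,357),interpolation=cv2.INTER_CUBIC)]))
print(proj(p,[[.534,.047,.07],[.533,.0615,.07],[.5427,-.0588,.175]])*.85)
E
```

```text
t 19.52 yaw -1.481 pos [0.5282 0.0723 0.2257] x [-0.001   0.0011] F [-0.4294 -0.4163 -0.6878] T [-0.0007 -0.0024  0.0017] sd 0.039995397650328474
[[212.1657211  161.10231862]
 [227.22835962 161.39385942]
 [ 41.75892282 205.27314681]]
```

View pics/c9.png

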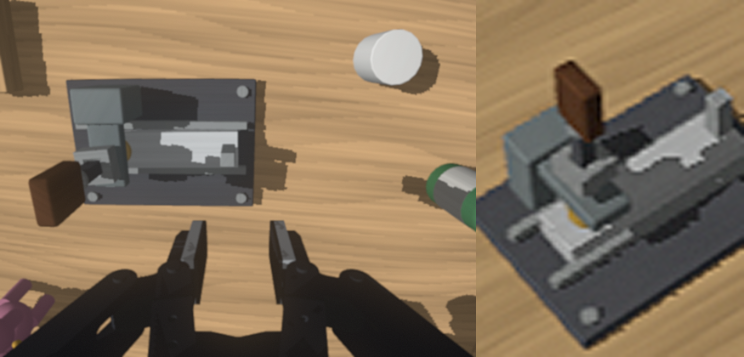

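The last view shows the post at (228,156), which matches the predicted 14.5 mm shift (227,161). The driver is upright in the screw, the brass foot is on the block, and the bystanders are undisturbed. Handing in.

```bash
python3 -c "
from plant import manip
print(manip.finish_job())"
```

```text
the job is handed in; nothing more can be done
None
```

I set the stop and handed the job in at about 19.5 s of robot time; no verdict was reported. The driver stands in the screw, and the block rests about 14.5 mm along the channel under a light drag.

- **Turning:** I took the driver from the stand, seated it in the socket and turned it clockwise about 2.6 rad. The wrist torque was too noisy to show when the foot touched, so I judged it by drawing the block.
- **First draw:** it slid at about 3.7–4 N, meaning the foot pressed with only about 1.5 N. I went back and tightened the screw another 0.28 rad.
- **Second draw:** a steady drag of 6.5–7 N, which puts the foot at about 3.8–4.2 N. This is inferred from the draw force; the unknown friction leaves it between roughly 3 and 5 N.
- **Last checks:** the final picture showed the driver upright and the post within about 1 px along the channel (5 px across it) of where I predicted. The gripper was clear with no contact, and the pot and glue in view looked unmoved.

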